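Clip the tag's snap hook onto the mould's eye

ROBOT

A 6-joint arm with a two-finger parallel gripper is mounted at the origin on the work surface. World frame = base frame: x ahead of the robot, y to its left, z up, the work surface at z = 0. Lengths are in mm, angles in rad, forces in N, time in s.
With the tool pointing down it reaches from about 350 to 975 mm from the base axis. Payload 17.4 kg.
Tool frame: the origin (TCP) lies at the very end of the fingers, on their centre line; the grasp point (between the pads) lies 19 mm behind it; z points along the fingers, y is the line along which they close (so a half turn about z gives the same grasp; the last joint's range is limited). The gripper opens to 85 mm and grips with 20 to 120 N. Pads are 22 mm wide; open, the fingers measure 114 mm over their backs; the gripper's body (76 mm by 85 mm) begins 54 mm behind the grasp point. The pads swing forward as they close: fully open they stand 13 mm farther back than shut.
Start: joints at [-1.168, 0.116, 1.442, -0, 1.584, -0.038], TCP at [287.989, -610.487, 231.303] pointing down, gripper open.
Joint ranges: [-2.83, 2.83], [-0.83, 2.19], [0.07, 2.5], [-1.14, 4.28], [0.01, 3], [-2.97, 2.97]. Speed limits (rad/s): [1.89, 1.89, 2.22, 3.14, 3.14, 3.14].

INTERFACE

Orientations are given as a rotation vector (axis times angle).
In Python, from cell import read_state, eyes, r gives the robot as it stands.
- The arm moves only by the tool arm_command, never from a script. Its argument "deltas" is a list of rows, each an object of numbers: "rx", "ry", "rz": the turn, a rotation vector about the tool's x, y, z in units of pi rad (1.0 is pi rad); "x", "y", "z": the shift along the tool's x, y, z in units of 0.75 m (1.0 is 0.75 m); "jaw": the opening, from 0 (shut) to 1 (fully open). In form: [{"rx": .., "ry": .., "rz": .., "x": .., "y": .., "z": .., "jaw": ..}, ...]. A call has 1 to 5 rows; each row is the pose to reach, as a shift and turn from the pose commanded when the call began, along the tool's axes at that moment, turning the shorter way round; what a row does not reach only later rows make up. A row lasts 1/8 s, in which the tool goes at most 62.5 mm and 10.7 degrees, less where a joint would pass 70% of its speed; a pose out of reach is approached as far as the arm can. A call with a number of a shift or a turn outside -1 to 1 is refused whole. A call with a gripper value outside its range is refused whole. The fingers move at their own pace and stop on an object; "grip_force" is the grip in N (left out, the last holds). Time passes only in rows, so rows that repeat a pose let the fingers close. It gives the time, the measured TCP pose, the force, the opening and the grip force at its end, in the units of the state.
- read_state(): the state, without advancing time (a new reading comes with each control period).
- eyes.camera(name): name is "side" or "top" or "wrist"; returns (picture, depth): 400x640x3 uint8, red, green, blue; 400x640 float32, mm along the optical axis (not along the pixel's ray), 0 where there is no reading.
- eyes.get_calibration(name): a dict with "K" (3x3 intrinsics, pixels), "R" (3x3) and "t" (3): a world point X has camera coordinates R X + t. Camera axes: x right, y down, z forward; pixel columns grow to the right and rows downward; lengths in mm; the calibration is good to about 2 mm. A picture is of the moment at which its call begins: read the wrist's pose just before it. get_calibration takes no time and is no camera call; for the wrist camera it gives the pose at the moment of the call.
- r.job_done(): hands the job in; it is judged then, once.
The state is a dict: "t": time; "q": joint angles; "dq": joint speeds; "effort": joint torques, N m; "tool_pos": TCP position; "ee_rot": TCP orientation; "force": force on the tool from outside, world axes, zero at the start; "wrist_torque": the same for the moment, N m; "finger_gap": finger opening in mm; "gripper_force": force on a finger pad.
Only numpy, scipy, OpenCV 4.12 (cv2) and the standard library are available. Lean on these libraries where they do the work, as an engineer would, in place of code of your own. Each camera call takes 0.05 s, during which the arm holds its last target. There are 200 camera calls.

TASK

Mark the plaster mould with its tag: carry the steel snap hook by its wooden tag, press its sprung gate inward against one leg of the steel eye on the mould until that leg is inside the hook and the gate has snapped shut behind it, and then pull the tag back along the hook's length with a gentle tug of about 10 N, so that the leg bears on the closed end of the hook. Never load the eye with more than 20 N, set the hook down gently without dropping it, do not disturb the pot, vase, bowl and brush, and leave the hook clipped, released and lying flat on the mould.

Things in the scene. Friction and masses are not known exactly. Their poses are not given: they have to be found in the camera images.
- mould: White plaster mould, a fixed block 220 (x) x 170 (y) x 100 mm high on the bench; origin: centre of its underside, z up. Its flat top is 100 mm above the bench.
- eye: Dark steel staple eye fixed upright on the mould's top, 20 mm to +x of the top's centre: a U upside down of 8 mm round bar, two vertical legs 44 mm apart (centre to centre), 46 mm high over all. Origin: half-way between the feet of the legs, on the mould's top; its y axis runs from leg to leg (same axes as the mould), z up.
- leg_a (a point): Axis of the eye's leg at +y of the eye (22 mm from its middle), 20 mm above the mould's top. Either leg may be used. A leg goes in between gate hinge and nose tip (x = 66.5+s mm), then must slide towards the nose end, to x over about 68+s mm from tag_mid, before the gate can snap shut behind it.
- leg_b (a point): The same for the leg at -y of the eye. The hook's loop is 9 mm round steel bar, its centre 13.5 mm below tag_mid; centre lines from tag_mid: tail bar x = 26+s, spine y = -19, closed nose end x = 88+s mm, so that a leg bearing on the nose end has its axis at x = 79.5+s, known only by feel (s: see gate).
- tag_mid (a point): Centre of the upright wooden tag, 40 (x) x 12 (y) x 36 mm (z), at the tail of the loose steel snap hook (about 160 g in all) that lies flat on a fixed plywood board 18 mm high. Grip here, across y. It is 18 mm above the hook's underside. Its axes are the hook's: x along the hook from tag to nose end, y to the gate side, z up.
- gate (a joint): Sprung gate, dark bar 7 mm thick on the hook's +y side. 0 = shut, grows as its tip swings in to -y, stop 0.95 rad. Shut, its line is y = 19 mm from tag_mid, hinge x = 26+s, tip 65.5+s mm. s = screw shank between tag and loop, stiff, set anywhere from 0 to 8 mm, not measured. Pressing 28 mm from the hinge takes 3 to 8 N; a leg 17 mm inside the line there opens it to about 0.8 rad.
- pot: Bystander: ribbed white round pot, 150 mm across, 122 mm high; origin at the centre of its underside.
- vase: Bystander: white vase, 90 mm across, 180 mm high; origin at the centre of its underside.
- bowl: Bystander: terracotta bowl, 110 mm across, 50 mm high; origin at the centre of its underside.
- brush: Bystander: brush with a wooden handle, 200 mm long, lying flat.
Mind the look-alikes: they are no part of the job. There is more than one size of the part that bears tag_mid; the job needs the middle-sized.

How it is judged (in metres and radians):
On the way, in this order (a step that is already met when the one before it is completed fails the run):
1. the gate is pushed inward while the hook bears on the eye (value of joint gate above 0.35 rad and contact force between hook and eye above 0.5 N), for 0.05 s.
2. a leg of the eye is inside the hook, the gate is shut behind it, and the leg bears on the closed nose end with more than 4 N (value of joint gate below 0.08 rad and contact force between hook and eye above 4 N and ((x of leg_a in the frame of tag_mid between 0.075 and 0.091 m and y of leg_a in the frame of tag_mid between -0.0105 and 0.0105 m) or (x of leg_b in the frame of tag_mid between 0.075 and 0.091 m and y of leg_b in the frame of tag_mid between -0.0105 and 0.0105 m))), for 0.1 s.
At the end, for the whole second after the job is handed in: One leg of the eye is inside the hook's loop, the gate is shut (under 0.08 rad), and the hook lies released and at rest, flat (within 0.1 rad) on the mould's top (within 5 mm) (value of joint gate below 0.08 rad and angle between tag_mid's own z axis and vertical below 0.1 rad and linear speed of hook below 0.02 m/s and z of tag_mid in the frame of mould between 0.113 and 0.123 m and ((x of leg_a in the frame of tag_mid between 0.034 and 0.091 m and y of leg_a in the frame of tag_mid between -0.013 and 0.013 m) or (x of leg_b in the frame of tag_mid between 0.034 and 0.091 m and y of leg_b in the frame of tag_mid between -0.013 and 0.013 m))); the robot touches nothing.
It fails at once if the hook is pressed or pulled on the eye with more than 25 N (contact force between hook and eye above 25 N).
It fails at once if the hook is dropped or slammed on the mould (over 80 N) (contact force between hook and mould above 80 N).
It fails at once if the gripper presses on the mould or its eye with more than 25 N (contact force between the fingers and mould above 25 N).
It fails at once if a bystander is moved more than 20 mm (distance of any of pot, vase, bowl, brush from where it was at the start of the episode above 0.02 m).
It also fails if it takes over 72 s, if anything falls off the work surface, if the arm or the gripper's body presses on something with over 40 N, if the wrist force passes 120 N, or if a joint passes its speed limit or range.

## Working session

There is one attempt and no reset: what is moved stays moved. The work goes in short steps, Python scripts to look and compute and a tool call to move; the robot and the scene stay as the last step left them, time stands still between calls to the robot, and variables do not carry over. Pictures are saved under pics/ and viewed, at most 10 in all, crops included, and the job is handed in when it is done.

Besides the shell and the picture viewer there is one more tool, called after "Request:" as name(argument=value, ...) on one line, values as JSON. arm_command: Moves the arm, as the interface text tells. Its arguments: {"type":"object","properties":{"deltas":{"type":"array"},"grip_force":{"type":"number"}},"required":["deltas"]}

```bash
ls; mkdir -p pics; python3 - <<'E'
from cell import read_state, eyes, r
import cv2,numpy as np
s=read_state();print(s['t'],s['tool_pos'],s['ee_rot'],s['finger_gap'],s['force'])
for n in['top','side']:
    c=eyes.get_calibration(n);print(n,c)
    p,d=eyes.camera(n);cv2.imwrite(f'pics/{n}0.png',p[...,::-1]);np.save(f'{n}0.npy',d)
E
```

```text
pics
0.0 [ 287.91492242 -610.30784133  230.58629188] [-3.06452388e+00 -6.86530066e-01  2.80320684e-04] 85.31364231460572 [ 0.51534514 -1.47518173  0.23583079]
top {'K': array([[416.04039595,   0.        , 321.62137142],
       [  0.        , 416.04039595, 197.66223976],
       [  0.        ,   0.        ,   1.        ]]), 'R': array([[-0.01620548, -0.99955629,  0.02499223],
       [-0.99932606,  0.01536825, -0.03333536],
       [ 0.03293648, -0.0255156 , -0.99913169]]), 't': array([ -12.96810703,  546.16375967, 1246.1461407 ])}
side {'K': array([[385.87757555,   0.        , 317.37321553],
       [  0.        , 385.87757555, 195.16655582],
       [  0.        ,   0.        ,   1.        ]]), 'R': array([[-0.85697634, -0.51492083, -0.02116814],
       [-0.21684882,  0.39755152, -0.89158812],
       [ 0.46751272, -0.75947964, -0.45235222]]), 't': array([470.49789848, 222.68743736, 870.35872177])}
```

View pics/top0.png

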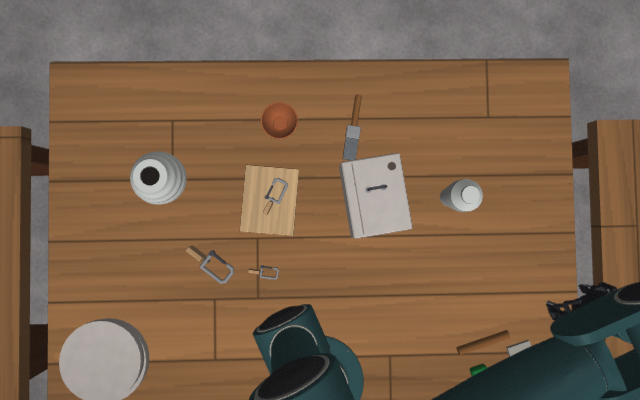

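View pics/side0.png

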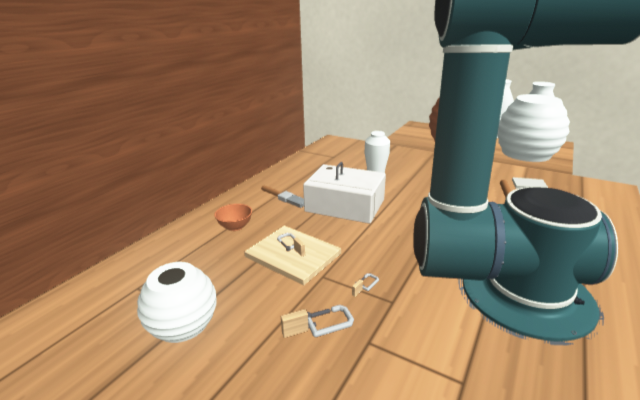

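Top view: the hook look-alikes are at (212,265), large; (265,272), small; and (275,193), medium, on the plywood board. I choose the one on the board. The mould is at about (377,196), with its eye at (376,188).

```bash
cat > h.py <<'E'
from cell import read_state, eyes, r
import cv2,numpy as np
from scipy.spatial.transform import Rotation as Ro
def ray(c,u,v,z):
    K,R,t=c['K'],c['R'],c['t']
    d=R.T@np.linalg.inv(K)@np.array([u,v,1.]);o=-R.T@t
    return o+d*(z-o[2])/d[2]
def proj(c,X):
    p=c['K']@(c['R']@np.array(X,float)+c['t']);return p[:2]/p[2]
def go(pos,R,units=True):
    "delta of target pose (pos mm, R matrix) from measured state, in command units"
    s=read_state();R0=Ro.from_rotvec(s['ee_rot'])
    print('t',s['t'],'pos',s['tool_pos'].round(1),'d',(R0.inv().apply(np.array(pos)-s['tool_pos'])/750).round(4),'r',((R0.inv()*R).as_rotvec()/np.pi).round(4))
def down(yaw):  # tool down; tool y axis along world direction yaw
    y=np.array([np.cos(yaw),np.sin(yaw),0]);z=np.array([0,0,-1.]);return Ro.from_matrix(np.c_[np.cross(y,z),y,z])
E
python3 - <<'E'
from h import *
c=eyes.get_calibration('top');
for n,u,v,z in[('eye l',368,188,146),('eye r',387,187,146),('c1',342,163,100),('c2',400,154,100),('c3',412,229,100),('c4',355,238,100),('tag',268,207,54),('nose',282,180,24),('board',270,200,18)]:
    print(n,ray(c,u,v,z).round(1))
w=eyes.get_calibration('wrist');R0=Ro.from_rotvec(read_state()['ee_rot'])
print('cam pos',-w['R'].T@w['t'],'in tool',R0.inv().apply(-w['R'].T@w['t']-read_state()['tool_pos']),'cam axes in tool',(R0.inv().as_matrix()@w['R'].T).round(2),w['K'][0,0])
im=cv2.imread('pics/top0.png')[140:250,230:420];cv2.imwrite('pics/c1.png',cv2.resize(im,None,fx=4,fy=4,interpolation=2))
E
```

```text
eye l [ 565.5 -143.7  146. ]
eye r [ 567.5 -195.2  146. ]
c1 [639.5 -78.1 100. ]
c2 [ 662.8 -242.5  100. ]
c3 [ 451.  -271.6  100. ]
c4 [ 428.6 -110.8  100. ]
tag [519.7 135.4  54. ]
nose [599.9  96.   24. ]
board [541. 133.  18.]
cam pos [ 360.18143952 -576.53172745  372.69388542] in tool [ 7.97572233e+01  1.18161897e-01 -1.42063543e+02] cam axes in tool [[ 0.   -0.95 -0.31]
 [ 1.    0.   -0.  ]
 [ 0.   -0.31  0.95]] 315.57638861600714
```

View pics/c1.png

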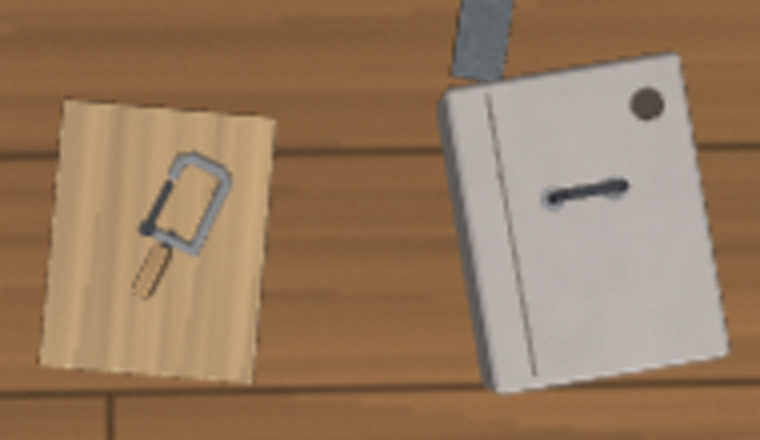

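The crop shows the hook on the board: tag at crop (151,272), nose at (203,162), and the dark gate on the left side. It also shows the eye at (587,190). The hook's +x points up and to the right, and its gate faces world +y. I'll move the wrist camera over it.

```bash
python3 - <<'E'
from h import *
go([548,118,180],down(np.radians(-116)))
E
```

```text
t 0.1 pos [ 287.9 -610.3  230.6] d [ 0.7279 -0.7302  0.0683] r [-3.000e-04  1.000e-04  2.848e-01]
```

Request:
arm_command(deltas=[{"x":0.15,"y":-0.15,"rz":0.055},{"x":0.3,"y":-0.3,"rz":0.11},{"x":0.4,"y":-0.4,"rz":0.16},{"x":0.5,"y":-0.5,"rz":0.22},{"x":0.6,"y":-0.6,"rz":0.285}])

```text
schema error: expected keys rx, ry, rz, x, y, z, jaw
```

```bash
python3 - <<'E'
from h import *
go([548,118,180],down(np.radians(-116)));print(read_state()['q'])
E
```

```text
t 0.1 pos [ 287.9 -610.3  230.6] d [ 0.7279 -0.7302  0.0683] r [-3.000e-04  1.000e-04  2.848e-01]
[-1.16777366e+00  1.16455621e-01  1.44219572e+00  1.88242378e-05
  1.58400761e+00 -3.77983606e-02]
```

All keys are needed.

Request:
arm_command(deltas=[{"rx":0,"ry":0,"rz":0.28,"x":0.72,"y":-0.73,"z":0,"jaw":1},{"rx":0,"ry":0,"rz":0.28,"x":0.72,"y":-0.73,"z":0,"jaw":1},{"rx":0,"ry":0,"rz":0.28,"x":0.72,"y":-0.73,"z":0,"jaw":1},{"rx":0,"ry":0,"rz":0.28,"x":0.72,"y":-0.73,"z":0,"jaw":1},{"rx":0,"ry":0,"rz":0.28,"x":0.72,"y":-0.73,"z":0,"jaw":1}])

```text
t: 0.72
tool_pos: [391.0, -316.0, 231.1]
ee_rot: [-3.064, 0.692, 0.0]
force: [0.7, -0.6, -0.1]
finger_gap: 85.4
gripper_force: 0.0
```

```bash
python3 - <<'E'
from h import *
go([548,118,180],down(np.radians(-116)));print(read_state()['q'])
E
```

```text
t 0.725 pos [ 391.  -316.   231.1] d [-0.0599 -0.6125  0.0682] r [-0.     0.     0.003]
[-7.30548731e-01 -2.65361108e-01  1.80235636e+00  7.21132409e-05
  1.60470629e+00  1.28475798e+00]
```

Request:
arm_command(deltas=[{"rx":0,"ry":0,"rz":0.003,"x":-0.06,"y":-0.61,"z":0,"jaw":1},{"rx":0,"ry":0,"rz":0.003,"x":-0.06,"y":-0.61,"z":0,"jaw":1},{"rx":0,"ry":0,"rz":0.003,"x":-0.06,"y":-0.61,"z":0,"jaw":1},{"rx":0,"ry":0,"rz":0.003,"x":-0.06,"y":-0.61,"z":0,"jaw":1},{"rx":0,"ry":0,"rz":0.003,"x":-0.06,"y":-0.61,"z":0,"jaw":1}])

```text
t: 1.35
tool_pos: [495.5, -21.3, 231.3]
ee_rot: [3.063, -0.698, 0.0]
force: [0.7, -1.0, 0.4]
finger_gap: 85.6
gripper_force: 0.0
```

```bash
python3 - <<'E'
from h import *
go([548,118,180],down(np.radians(-116)));print(read_state()['q'])
E
```

```text
t 1.35 pos [495.5 -21.3 231.3] d [-0.0174 -0.1977  0.0684] r [-0.     -0.0001  0.0018]
[-9.43094087e-02 -2.81485634e-01  1.81496321e+00 -4.66903325e-05
  1.60786077e+00  1.92472122e+00]
```

Request:
arm_command(deltas=[{"rx":0,"ry":0,"rz":0,"x":-0.017,"y":-0.198,"z":0.068,"jaw":1},{"rx":0,"ry":0,"rz":0,"x":-0.017,"y":-0.198,"z":0.068,"jaw":1},{"rx":0,"ry":0,"rz":0,"x":-0.017,"y":-0.198,"z":0.068,"jaw":1},{"rx":0,"ry":0,"rz":0,"x":-0.017,"y":-0.198,"z":0.068,"jaw":1}])

```text
t: 1.85
tool_pos: [547.9, 117.7, 178.6]
ee_rot: [3.063, -0.694, -0.004]
force: [-0.2, -0.4, -0.9]
finger_gap: 85.4
gripper_force: 0.0
```

```bash
python3 - <<'E'
from h import *
s=read_state();c=eyes.get_calibration('wrist');p,d=eyes.camera('wrist')
print(s['tool_pos'],s['ee_rot'],s['t'])
cv2.imwrite('pics/w1.png',p[...,::-1]);np.savez('w1.npz',p=p,d=d,**c)
E
```

```text
[547.92131452 117.71467689 178.64146668] [ 3.06304731 -0.69416301 -0.00399831] 1.85
```

View pics/w1.png

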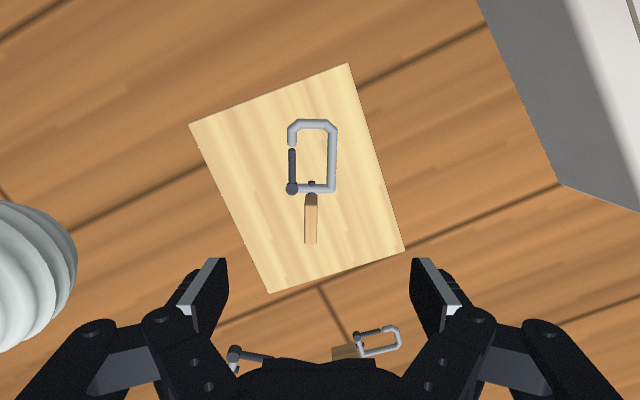

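The wrist view shows the hook: tag at (310,220), nose bar at (313,124), gate at (292,168), spine at (334,160). Next I measure it from depth.

```bash
python3 - <<'E'
from h import *
f=np.load('w1.npz');c=f;p=f['p'];d=f['d']
v,u=np.mgrid[0:400,0:640];K=c['K']
X=np.stack([(u-K[0,2])/K[0,0]*d,(v-K[1,2])/K[1,1]*d,d],-1)-c['t'];X=X@c['R']
roi=(u>270)&(u<355)&(v>105)&(v<260)&(d>0)
print('board z',np.median(X[...,2][(u>220)&(u<260)&(v>130)&(v<160)]))
z=X[...,2]
tag=roi&(z>46);print('tag',tag.sum(),np.median(X[tag],0),X[tag].min(0),X[tag].max(0))
print(cv2.minAreaRect(X[tag][:,:2].astype(np.float32)))
hsv=cv2.cvtColor(p,cv2.COLOR_RGB2HSV)
steel=roi&(hsv[...,1]<70)&(v<200)
cv2.imwrite('pics/m.png',steel*255)
# steel outline rays at height of bar centre 22.5
P=np.array([ray(c,a,b,22.5)[:2] for a,b in zip(u[steel],v[steel])],np.float32)
rect=cv2.minAreaRect(P);print('steel',steel.sum(),rect,np.median(z[steel]))
np.save('P.npy',P)
T=np.array([ray(c,a,b,54)[:2] for a,b in zip(u[tag&(z>50)],v[tag&(z>50)])],np.float32);print('tagtop',cv2.minAreaRect(T))
for yaw in [cv2.minAreaRect(T)[2]]:
  pass
tc=np.array(cv2.minAreaRect(T)[0])
for n,Q in(('steel',P),('tag',T)):
  for yd in (-24,-26,-28):
    y=np.radians(yd);ex=np.array([np.cos(y),np.sin(y)]);ey=np.array([-ex[1],ex[0]])
    a=(Q-tc)@ex;b=(Q-tc)@ey;print(n,yd,np.percentile(a,[0,1,99,100]).round(1),np.percentile(b,[0,1,99,100]).round(1))
E
```

```text
board z 17.6472023319082
tag 538 [523.33931863 138.12121337  53.28297067] [502.01467673 125.67431777  46.29275264] [540.92029684 152.32130184  55.28343478]
((522.0665283203125, 138.81591796875), (11.284509658813477, 39.23058319091797), 63.93303680419922)
steel 1855 ((571.4116821289062, 115.30148315429688), (49.181236267089844, 73.80085754394531), 63.47006607055664) 25.65036058755859
tagtop ((522.87060546875, 138.501953125), (11.175856590270996, 39.46269226074219), 64.35818481445312)
steel -24 [17.2 19.3 90.3 90.7] [-27.2 -26.1  21.7  24.5]
steel -26 [17.1 19.1 90.4 90.6] [-24.4 -23.8  22.4  25.3]
steel -28 [16.4 18.4 90.3 91. ] [-23.  -22.2  24.7  26.1]
tag -24 [-19.8 -19.7  18.9  19.8] [-6.1 -6.   5.9  6.1]
tag -26 [-19.8 -19.7  18.8  19.7] [-5.7 -5.7  5.4  5.5]
tag -28 [-19.9 -19.7  19.   19.8] [-6.4 -6.1  5.7  5.9][ WARN:0@0.034] global loadsave.cpp:1063 imwrite_ Unsupported depth image for selected encoder is fallbacked to CV_8U.
```

```bash
python3 - <<'E'
from h import *
go([522.5,138.6,25],down(np.radians(-116)))
# tip region
P=np.load('P.npy');tc=np.array([522.6,138.6]);y=np.radians(-26);ex=np.array([np.cos(y),np.sin(y)]);ey=np.array([-ex[1],ex[0]])
a=(P-tc)@ex;b=(P-tc)@ey
print(np.histogram(a[(b>12)],np.arange(16,94,2)))
print(np.histogram(a[(abs(b)<8)],np.arange(16,94,2)))
E
```

```text
t 1.9 pos [547.9 116.6 179.5] d [-0.043  -0.012   0.2061] r [0.0003 0.0004 0.0023]
(array([ 1, 17, 25, 27, 26, 25, 22, 15, 14, 14, 14, 14, 14, 14, 14, 14, 14,
       14, 16, 16, 16, 16, 16, 15,  4, 15, 19, 20, 20, 20, 30, 21, 22, 20,
       19, 18,  7,  2]), array([16, 18, 20, 22, 24, 26, 28, 30, 32, 34, 36, 38, 40, 42, 44, 46, 48,
       50, 52, 54, 56, 58, 60, 62, 64, 66, 68, 70, 72, 74, 76, 78, 80, 82,
       84, 86, 88, 90, 92]))
(array([ 2, 14, 31, 32, 32, 32, 23,  8,  0,  0,  0,  0,  0,  0,  0,  0,  0,
        0,  0,  0,  0,  0,  0,  0,  0,  0,  0,  0,  0,  0,  0,  0,  0, 33,
       34, 37, 48, 17]), array([16, 18, 20, 22, 24, 26, 28, 30, 32, 34, 36, 38, 40, 42, 44, 46, 48,
       50, 52, 54, 56, 58, 60, 62, 64, 66, 68, 70, 72, 74, 76, 78, 80, 82,
       84, 86, 88, 90, 92]))
```

Request:
arm_command(deltas=[{"rx":0,"ry":0,"rz":0.002,"x":-0.043,"y":-0.012,"z":0.07,"jaw":0.6},{"rx":0,"ry":0,"rz":0.002,"x":-0.043,"y":-0.012,"z":0.13,"jaw":0.6},{"rx":0,"ry":0,"rz":0.002,"x":-0.043,"y":-0.012,"z":0.18,"jaw":0.6},{"rx":0,"ry":0,"rz":0.002,"x":-0.043,"y":-0.012,"z":0.206,"jaw":0.6},{"rx":0,"ry":0,"rz":0.002,"x":-0.043,"y":-0.012,"z":0.206,"jaw":0.6}], grip_force=100)

```text
t: 2.52
tool_pos: [522.8, 137.5, 25.5]
ee_rot: [3.06, -0.709, -0.002]
force: [0.2, 0.1, 0.0]
finger_gap: 51.0
gripper_force: 0.0
```

Request:
arm_command(deltas=[{"rx":0,"ry":0,"rz":0,"x":0,"y":0,"z":0,"jaw":0},{"rx":0,"ry":0,"rz":0,"x":0,"y":0,"z":0,"jaw":0},{"rx":0,"ry":0,"rz":0,"x":0,"y":0,"z":0,"jaw":0},{"rx":0,"ry":0,"rz":0,"x":0,"y":0,"z":0,"jaw":0},{"rx":0,"ry":0,"rz":0,"x":0,"y":0,"z":0,"jaw":0}], grip_force=100)

```text
t: 3.15
tool_pos: [523.8, 138.2, 27.5]
ee_rot: [-3.06, 0.708, -0.003]
force: [-1.5, -1.7, 8.1]
finger_gap: 10.0
gripper_force: 98.5
```

```bash
python3 - <<'E'
from h import *
s=read_state();print(s['tool_pos'],s['ee_rot'],s['t'],s['finger_gap'],s['gripper_force'],s['force'],s['wrist_torque'])
E
```

```text
[523.83838434 138.21357289  27.47255848] [-3.06001977  0.70759328 -0.00321806] 3.15 10.016210768222662 98.46431493759155 [-1.46025193 -1.69725928  8.10895419] [-0.20411739  0.23203463 -0.05842769]
```

Request:
arm_command(deltas=[{"rx":0,"ry":0,"rz":0,"x":0,"y":0,"z":-0.05,"jaw":0},{"rx":0,"ry":0,"rz":0,"x":0,"y":0,"z":-0.12,"jaw":0},{"rx":0,"ry":0,"rz":0,"x":0,"y":0,"z":-0.19,"jaw":0},{"rx":0,"ry":0,"rz":0,"x":0,"y":0,"z":-0.24,"jaw":0},{"rx":0,"ry":0,"rz":0,"x":0,"y":0,"z":-0.24,"jaw":0}])

```text
t: 3.78
tool_pos: [524.0, 138.3, 209.7]
ee_rot: [-3.058, 0.707, -0.008]
force: [-0.8, -0.4, -1.5]
finger_gap: 10.2
gripper_force: 97.7
```

```bash
python3 - <<'E'
from h import *
s=read_state();print(s['tool_pos'],s['finger_gap'],s['gripper_force'],s['force'])
go([520,-240,205],down(np.radians(-81.7)))
E
```

```text
[523.98709681 138.34184035 209.69162177] 10.220013663137374 97.74540066719055 [-0.81289895 -0.40334116 -1.50400851]
t 3.775 pos [524.  138.3 209.7] d [0.2166 0.4556 0.0056] r [-0.0007 -0.0017 -0.1908]
```

Request:
arm_command(deltas=[{"rx":0,"ry":0,"rz":-0.05,"x":0.03,"y":0.07,"z":0,"jaw":0},{"rx":0,"ry":0,"rz":-0.1,"x":0.065,"y":0.14,"z":0,"jaw":0},{"rx":0,"ry":0,"rz":-0.15,"x":0.1,"y":0.21,"z":0,"jaw":0},{"rx":0,"ry":0,"rz":-0.191,"x":0.133,"y":0.28,"z":0,"jaw":0},{"rx":0,"ry":0,"rz":-0.191,"x":0.166,"y":0.35,"z":0,"jaw":0}])

```text
t: 4.4
tool_pos: [519.0, -154.2, 205.0]
ee_rot: [-3.133, -0.232, 0.001]
force: [1.3, 0.3, -1.7]
finger_gap: 10.2
gripper_force: 97.9
```

```bash
python3 - <<'E'
from h import *
go([520,-240,205],down(np.radians(-81.7)))
E
```

```text
t 4.4 pos [ 519.  -154.2  205. ] d [-1.540e-02  1.133e-01 -1.000e-04] r [-0.0001  0.0002  0.0009]
```

Request:
arm_command(deltas=[{"rx":0,"ry":0,"rz":0.001,"x":-0.015,"y":0.06,"z":0,"jaw":0},{"rx":0,"ry":0,"rz":0.001,"x":-0.015,"y":0.113,"z":0,"jaw":0},{"rx":0,"ry":0,"rz":0.001,"x":-0.015,"y":0.113,"z":0,"jaw":0},{"rx":0,"ry":0,"rz":0.001,"x":-0.015,"y":0.113,"z":0,"jaw":0}])

```text
t: 4.9
tool_pos: [520.5, -237.5, 205.0]
ee_rot: [-3.133, -0.223, 0.002]
force: [-1.2, 0.2, -1.3]
finger_gap: 10.2
gripper_force: 98.1
```

```bash
python3 - <<'E'
from h import *
s=read_state();c=eyes.get_calibration('wrist');p,d=eyes.camera('wrist')
print(s['tool_pos'],s['ee_rot'],s['t'])
cv2.imwrite('pics/w2.png',p[...,::-1]);np.savez('w2.npz',p=p,d=d,tp=s['tool_pos'],er=s['ee_rot'],**c)
E
```

```text
[ 520.50567028 -237.52001812  205.01779364] [-3.13283563e+00 -2.23074674e-01  1.50553405e-03] 4.9
```

View pics/w2.png

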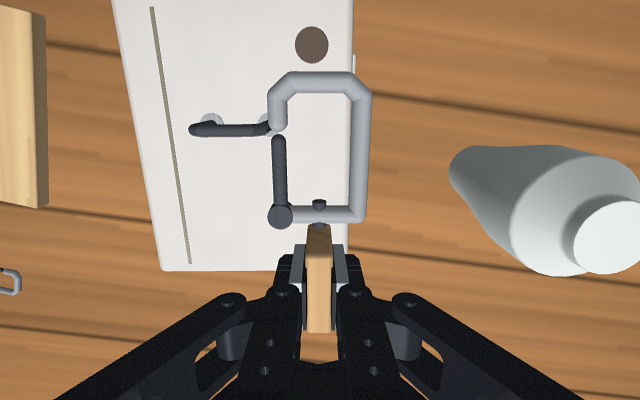

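Hook held by its tag: gate at (280,170), nose tip at (277,128), eye bar from (190,130) to (268,130), and the mould's groove from (152,8) to (190,263).

```bash
python3 - <<'E'
from h import *
f=np.load('w2.npz');c=f;p=f['p'];d=f['d'];tp=f['tp'];R0=Ro.from_rotvec(f['er'])
v,u=np.mgrid[0:400,0:640];K=c['K']
X=np.stack([(u-K[0,2])/K[0,0]*d,(v-K[1,2])/K[1,1]*d,d],-1)-c['t'];X=X@c['R'];z=X[...,2]
print('mould top z',np.median(z[200:240,210:250]))
hsv=cv2.cvtColor(p,cv2.COLOR_RGB2HSV)
eye=(u>180)&(u<266)&(v>115)&(v<142)&(z>125)&(z<160)
print('eye',eye.sum(),np.median(z[eye]),np.percentile(z[eye],95))
E=np.array([ray(c,a,b,142)[:2] for a,b in zip(u[eye],v[eye])],np.float32)
rc=cv2.minAreaRect(E);print(rc,cv2.boxPoints(rc).round(1))
vx=cv2.fitLine(E,cv2.DIST_L2,0,.01,.01).ravel();print('line',vx,np.degrees(np.arctan2(vx[1],vx[0])))
# groove
g=[ray(c,152,8,100),ray(c,190,263,100)];dg=g[0]-g[1];print('groove yaw',np.degrees(np.arctan2(dg[1],dg[0])))
# mould top left edge: near corners
for q in [(113,0),(163,270),(346,268),(352,80)]: print('corner/edge',q,ray(c,*q,100)[:2].round(1))
# hook in tool frame
hk=(u>262)&(u<378)&(v>66)&(v<232)&(z>180)&(z<222)
L=R0.inv().apply(X[hk]-tp);print('hook pts',hk.sum(),'z tool pct',np.percentile(L[:,2],[2,10,50,90]).round(1))
zb=np.percentile(L[:,2],10)+4.5
zw=tp[2]-zb
Q=R0.inv().apply(np.array([ray(c,a,b,zw) for a,b in zip(u[hk],v[hk])])-tp)[:,:2]
print('bar z below tcp',zb,'ext x',np.percentile(Q[:,0],[.5,1,99,99.5]).round(1),'y',np.percentile(Q[:,1],[.5,1,99,99.5]).round(1))
for lo,hi in((30,40),(40,50),(50,60),(70,80)):
    m=(Q[:,0]>lo)&(Q[:,0]<hi);a=Q[m,1];print(lo,'left(gate) y',a[a<0].min().round(1),a[a<0].max().round(1),'spine',a[a>0].min().round(1),a[a>0].max().round(1))
m=(abs(Q[:,1])<8)&(Q[:,0]>60);print('nose bar',Q[m,0].min(),Q[m,0].max())
gx=np.sort(Q[(Q[:,1]<-12)][:,0]);h=np.histogram(gx,np.arange(50,80,1));print(h)
tg=(z>205)&(u>300)&(u<337)&(v>225)&(v<335)&(hsv[...,1]>60);L=R0.inv().apply(X[tg]-tp);print('tag z',np.percentile(L[:,2],[10,50]),'x',np.percentile(L[:,0],[1,99]),'y',np.percentile(L[:,1],[1,99]))
E
```

```text
mould top z 99.51298489107128
eye 970 144.332136679252 145.98905648327303
((570.7139282226562, -171.00570678710938), (8.691131591796875, 49.4718132019043), 9.021951675415039) [[ 562.5 -147.3]
 [ 570.3 -196.1]
 [ 578.9 -194.8]
 [ 571.1 -145.9]]
line [ 1.5135224e-01 -9.8847991e-01  5.7054547e+02 -1.7147937e+02] -81.29469
groove yaw 8.512143841624628
corner/edge (113, 0) [640.9 -78.1]
corner/edge (163, 270) [ 433.6 -110. ]
corner/edge (346, 268) [ 458.9 -270.9]
corner/edge (352, 80) [ 613.6 -248.8]
hook pts 7972 z tool pct [0.  0.8 2.1 4. ]
bar z below tcp 5.258283159193535 ext x [15.  16.  89.5 89.6] y [-24.2 -23.2  23.4  23.5]
30 left(gate) y -22.3 -0.3 spine 0.2 23.6
40 left(gate) y -22.3 -15.4 spine 14.6 23.6
50 left(gate) y -22.3 -15.3 spine 14.7 23.7
70 left(gate) y -23.2 -11.8 spine 12.2 23.7
nose bar 81.31350851962262 89.95114981906036
(array([30, 30, 30, 30, 29, 30, 30, 45, 30, 30, 29, 26, 24,  0, 16, 28, 33,
       58, 40, 40, 40, 60, 40, 40, 61, 40, 40, 60, 47]), array([50, 51, 52, 53, 54, 55, 56, 57, 58, 59, 60, 61, 62, 63, 64, 65, 66,
       67, 68, 69, 70, 71, 72, 73, 74, 75, 76, 77, 78, 79]))
tag z [-26.65127343 -25.6023509 ] x [-20.90770385  17.90889388] y [-6.15709083  6.37340992]
```

```bash
python3 - <<'E'
from h import *
go([526.8,-237.1,111.2],down(np.radians(-81.4)))
E
```

```text
t 4.95 pos [ 520.6 -237.2  205.3] d [0.0082 0.0012 0.1254] r [-0.0002  0.0002 -0.0023]
```

Request:
arm_command(deltas=[{"rx":0,"ry":0,"rz":-0.002,"x":0.008,"y":0.001,"z":0.03,"jaw":0},{"rx":0,"ry":0,"rz":-0.002,"x":0.008,"y":0.001,"z":0.07,"jaw":0},{"rx":0,"ry":0,"rz":-0.002,"x":0.008,"y":0.001,"z":0.1,"jaw":0},{"rx":0,"ry":0,"rz":-0.002,"x":0.008,"y":0.001,"z":0.119,"jaw":0},{"rx":0,"ry":0,"rz":-0.002,"x":0.008,"y":0.001,"z":0.119,"jaw":0}])

```text
t: 5.58
tool_pos: [526.6, -237.1, 115.9]
ee_rot: [-3.132, -0.234, 0.002]
force: [-0.1, 0.5, -1.8]
finger_gap: 10.0
gripper_force: 98.1
```

```bash
python3 - <<'E'
from h import *
go([526.8,-237.1,111.2],down(np.radians(-81.4)))
s=read_state();c=eyes.get_calibration('wrist');p,d=eyes.camera('wrist');print(s['force'])
cv2.imwrite('pics/w3.png',p[40:340,150:450,::-1].repeat(2,0).repeat(2,1));np.savez('w3.npz',p=p,d=d,tp=s['tool_pos'],er=s['ee_rot'],**c)
R0=Ro.from_rotvec(s['ee_rot']);tp=s['tool_pos']
v,u=np.mgrid[0:400,0:640];K=c['K']
X=np.stack([(u-K[0,2])/K[0,0]*d,(v-K[1,2])/K[1,1]*d,d],-1)-c['t'];X=X@c['R'];z=X[...,2]
print('mould z',np.median(z[230:250,200:240]))
L=R0.inv().apply((X-tp).reshape(-1,3)).reshape(X.shape)
eye=(z>120)&(z<150)&(L[...,1]<-24)&(L[...,1]>-110)&(L[...,0]>25)&(L[...,0]<90)
print(eye.sum());Q=L[eye];t=Q[:,2]<-31
print('eye top x',np.percentile(Q[t,0],[1,50,99]).round(1),'y',np.percentile(Q[t,1],[0,1,50,99,100]).round(1),'z',np.percentile(Q[:,2],[1,50,99]).round(1))
E
```

```text
t 5.575 pos [ 526.6 -237.1  115.9] d [0.0003 0.     0.0063] r [-0.0002  0.0003 -0.0002]
[-0.13672216  0.49637026 -1.83044839]
mould z 99.49786228428104
3190
eye top x [52.9 53.1 53.3] y [-69.8 -69.6 -60.1 -50.5 -50.3] z [-30.5 -28.   -5.2]
```

View pics/w3.png

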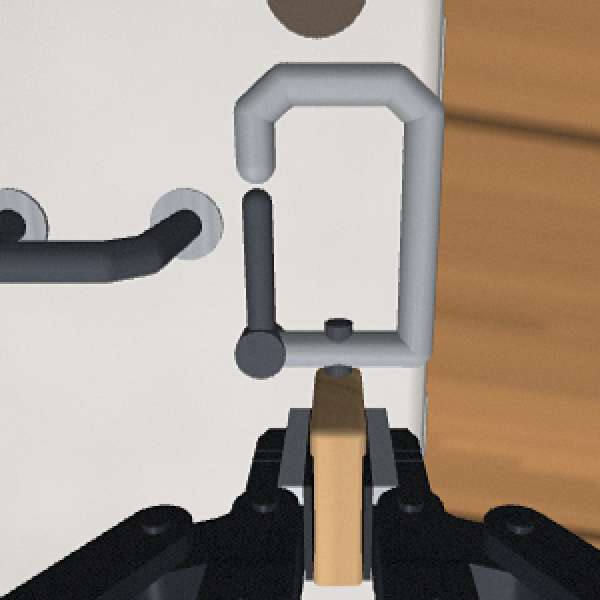

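```bash
python3 - <<'E'
from h import *
c=np.load('w3.npz');R0=Ro.from_rotvec(c['er']);f=lambda a,b,z:print((a,b),z,R0.inv().apply(ray(c,150+a/2,40+b/2,z)-c['tp']).round(1))
f(187,223,100);f(187,223,106)
for a,b in((257,190),(257,183),(340,62),(340,105),(259,352)): f(a,b,110.6)
E
```

```text
(187, 223) 100 [ 53.1 -37.7  15.9]
(187, 223) 106 [ 54.1 -36.3   9.9]
(257, 190) 110.6 [ 62.5 -18.5   5.3]
(257, 183) 110.6 [ 64.1 -18.4   5.3]
(340, 62) 110.6 [90.   0.6  5.3]
(340, 105) 110.6 [81.1  0.6  5.3]
(259, 352) 110.6 [ 22.5 -19.5   5.3]
```

Request:
arm_command(deltas=[{"rx":0,"ry":0,"rz":0,"x":0,"y":0,"z":0.003,"jaw":0},{"rx":0,"ry":0,"rz":0,"x":0,"y":0,"z":0.006,"jaw":0},{"rx":0,"ry":0,"rz":0,"x":0,"y":-0.006,"z":0.006,"jaw":0},{"rx":0,"ry":0,"rz":0,"x":0,"y":-0.012,"z":0.006,"jaw":0},{"rx":0,"ry":0,"rz":0,"x":0,"y":-0.012,"z":0.006,"jaw":0}])

```text
t: 6.25
tool_pos: [525.5, -228.5, 112.3]
ee_rot: [3.133, 0.234, 0.0]
force: [0.0, -0.5, -1.7]
finger_gap: 10.6
gripper_force: 98.1
```

Request:
arm_command(deltas=[{"rx":0,"ry":0,"rz":0,"x":0,"y":-0.002,"z":0,"jaw":0},{"rx":0,"ry":0,"rz":0,"x":0,"y":-0.004,"z":0,"jaw":0},{"rx":0,"ry":0,"rz":0,"x":0,"y":-0.006,"z":0,"jaw":0},{"rx":0,"ry":0,"rz":0,"x":0,"y":-0.008,"z":0,"jaw":0},{"rx":0,"ry":0,"rz":0,"x":0,"y":-0.008,"z":0,"jaw":0}])

```text
t: 6.88
tool_pos: [524.5, -223.1, 112.1]
ee_rot: [3.133, 0.233, -0.0]
force: [-1.5, -2.8, -1.5]
finger_gap: 10.0
gripper_force: 98.1
```

Request:
arm_command(deltas=[{"rx":0,"ry":0,"rz":0,"x":0,"y":-0.003,"z":0,"jaw":0},{"rx":0,"ry":0,"rz":0,"x":0,"y":-0.006,"z":0,"jaw":0},{"rx":0,"ry":0,"rz":0,"x":0,"y":-0.009,"z":0,"jaw":0},{"rx":0,"ry":0,"rz":0,"x":0,"y":-0.012,"z":0,"jaw":0},{"rx":0,"ry":0,"rz":0,"x":0,"y":-0.012,"z":0,"jaw":0}])

```text
t: 7.5
tool_pos: [523.4, -214.0, 112.2]
ee_rot: [3.133, 0.233, 0.0]
force: [0.0, -5.6, -1.5]
finger_gap: 10.4
gripper_force: 98.0
```

```bash
python3 - <<'E'
from h import *
s=read_state();R0=Ro.from_rotvec(s['ee_rot']);leg=np.array([573.8,-193.6,s['tool_pos'][2]])
w=np.load('w3.npz');R1=Ro.from_rotvec(w['er']);leg=w['tp']+R1.apply([53.2,-37.9,0])
print('leg world',leg,'in tool',R0.inv().apply(leg-s['tool_pos']),'F tool',R0.inv().apply(s['force']),s['wrist_torque'])
E
```

```text
leg world [ 573.55117688 -191.70790467  115.91921355] in tool [ 52.938114   -14.56847756  -3.69401455] F tool [-0.7953837   5.59246689  1.54457973] [-0.87730754  0.04926494 -0.269254  ]
```

Request:
arm_command(deltas=[{"rx":0,"ry":0,"rz":0,"x":0,"y":-0.004,"z":0,"jaw":0},{"rx":0,"ry":0,"rz":0,"x":0,"y":-0.008,"z":0,"jaw":0},{"rx":0,"ry":0,"rz":0,"x":0,"y":-0.012,"z":0,"jaw":0},{"rx":0,"ry":0,"rz":0,"x":0,"y":-0.016,"z":0,"jaw":0},{"rx":0,"ry":0,"rz":0,"x":0,"y":-0.016,"z":0,"jaw":0}])

```text
t: 8.12
tool_pos: [521.2, -202.1, 112.0]
ee_rot: [-3.133, -0.233, 0.001]
force: [-4.0, -4.3, 0.7]
finger_gap: 10.2
gripper_force: 98.3
```

```bash
python3 - <<'E'
from h import *
s=read_state();R0=Ro.from_rotvec(s['ee_rot'])
w=np.load('w3.npz');R1=Ro.from_rotvec(w['er']);leg=w['tp']+R1.apply([53.2,-37.9,0])
print('in tool',R0.inv().apply(leg-s['tool_pos']),'F tool',R0.inv().apply(s['force']))
c=eyes.get_calibration('wrist');p,d=eyes.camera('wrist')
cv2.imwrite('pics/w4.png',p[40:340,150:450,::-1].repeat(2,0).repeat(2,1))
E
```

```text
in tool [53.3583403  -2.51479148 -3.92321774] F tool [-4.60295547  3.70284003 -0.69271714]
```

View pics/w4.png

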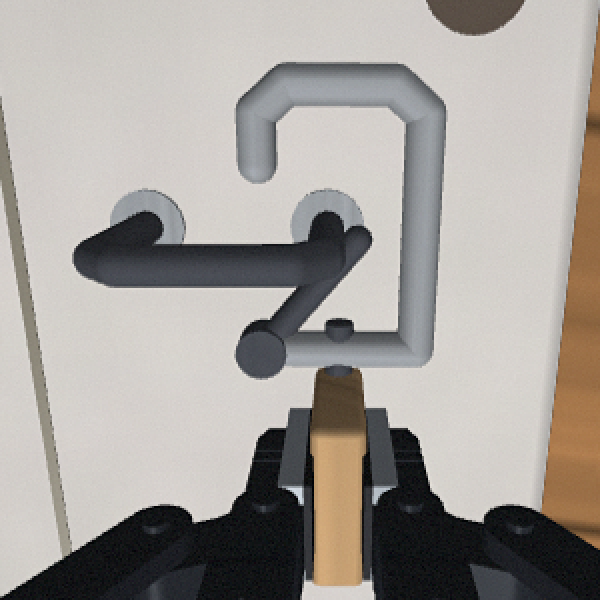

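The leg is inside the loop at crop (328,222) with the gate swung in to (365,235). Now I slide it towards the nose.

Request:
arm_command(deltas=[{"rx":0,"ry":0,"rz":0,"x":-0.006,"y":0,"z":0,"jaw":0},{"rx":0,"ry":0,"rz":0,"x":-0.012,"y":0,"z":0,"jaw":0},{"rx":0,"ry":0,"rz":0,"x":-0.018,"y":0,"z":0,"jaw":0},{"rx":0,"ry":0,"rz":0,"x":-0.024,"y":0,"z":0,"jaw":0},{"rx":0,"ry":0,"rz":0,"x":-0.024,"y":0,"z":0,"jaw":0}])

```text
t: 8.8
tool_pos: [503.5, -204.7, 112.1]
ee_rot: [-3.133, -0.233, -0.0]
force: [0.0, -0.7, -0.9]
finger_gap: 10.2
gripper_force: 98.2
```

```bash
python3 - <<'E'
from h import *
s=read_state();R0=Ro.from_rotvec(s['ee_rot'])
w=np.load('w3.npz');R1=Ro.from_rotvec(w['er']);leg=w['tp']+R1.apply([53.2,-37.9,0])
print('in tool',R0.inv().apply(leg-s['tool_pos']),'F tool',R0.inv().apply(s['force']))
c=eyes.get_calibration('wrist');p,d=eyes.camera('wrist')
cv2.imwrite('pics/w5.png',p[40:340,150:450,::-1].repeat(2,0).repeat(2,1))
E
```

```text
in tool [71.19249123 -2.50409025 -3.78072178] F tool [-0.09592446  0.64638061  0.94572957]
```

View pics/w5.png

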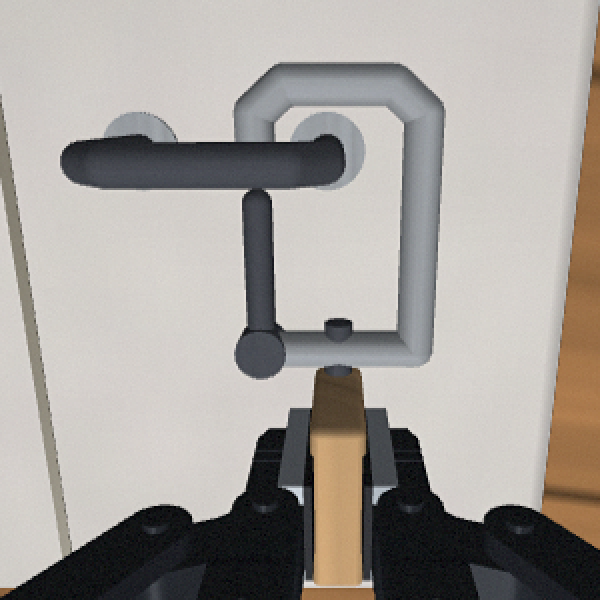

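The gate has shut behind the leg, with its tip at crop (257,195). Now I creep back to contact.

Request:
arm_command(deltas=[{"rx":0,"ry":0,"rz":0,"x":-0.003,"y":0,"z":0,"jaw":0},{"rx":0,"ry":0,"rz":0,"x":-0.005,"y":0,"z":0,"jaw":0},{"rx":0,"ry":0,"rz":0,"x":-0.006,"y":0,"z":0,"jaw":0},{"rx":0,"ry":0,"rz":0,"x":-0.006,"y":0,"z":0,"jaw":0}])

```text
t: 9.35
tool_pos: [499.2, -205.6, 112.1]
ee_rot: [-3.133, -0.233, -0.0]
force: [0.4, 0.1, -1.6]
finger_gap: 10.2
gripper_force: 98.2
```

Request:
arm_command(deltas=[{"rx":0,"ry":0,"rz":0,"x":-0.001,"y":0,"z":0,"jaw":0},{"rx":0,"ry":0,"rz":0,"x":-0.001,"y":0,"z":0,"jaw":0}])

```text
t: 9.6
tool_pos: [498.5, -205.7, 112.1]
ee_rot: [-3.133, -0.233, -0.0]
force: [-0.2, -0.0, -1.4]
finger_gap: 10.3
gripper_force: 98.2
```

Request:
arm_command(deltas=[{"rx":0,"ry":0,"rz":0,"x":-0.001,"y":0,"z":0,"jaw":0},{"rx":0,"ry":0,"rz":0,"x":-0.001,"y":0,"z":0,"jaw":0}])

```text
t: 9.85
tool_pos: [497.7, -205.8, 112.1]
ee_rot: [3.133, 0.233, -0.0]
force: [0.4, 0.3, -2.3]
finger_gap: 10.4
gripper_force: 98.2
```

Request:
arm_command(deltas=[{"rx":0,"ry":0,"rz":0,"x":-0.0007,"y":0,"z":0,"jaw":0},{"rx":0,"ry":0,"rz":0,"x":-0.0007,"y":0,"z":0,"jaw":0}])

```text
t: 10.1
tool_pos: [497.3, -205.8, 112.1]
ee_rot: [3.133, 0.233, 0.0]
force: [0.9, -0.5, -0.8]
finger_gap: 10.4
gripper_force: 98.2
```

Request:
arm_command(deltas=[{"rx":0,"ry":0,"rz":0,"x":-0.0007,"y":0,"z":0,"jaw":0},{"rx":0,"ry":0,"rz":0,"x":-0.0007,"y":0,"z":0,"jaw":0}])

```text
t: 10.35
tool_pos: [497.0, -205.9, 112.2]
ee_rot: [3.133, 0.233, 0.001]
force: [5.4, 0.5, -2.6]
finger_gap: 10.3
gripper_force: 98.1
```

Request:
arm_command(deltas=[{"rx":0,"ry":0,"rz":0,"x":-0.0007,"y":0,"z":0,"jaw":0},{"rx":0,"ry":0,"rz":0,"x":-0.0007,"y":0,"z":0,"jaw":0}])

```text
t: 10.6
tool_pos: [496.8, -205.9, 112.2]
ee_rot: [3.133, 0.233, 0.002]
force: [8.5, 1.9, -3.4]
finger_gap: 10.3
gripper_force: 98.0
```

Request:
arm_command(deltas=[{"rx":0,"ry":0,"rz":0,"x":-0.0003,"y":0,"z":0,"jaw":0},{"rx":0,"ry":0,"rz":0,"x":-0.0003,"y":0,"z":0,"jaw":0},{"rx":0,"ry":0,"rz":0,"x":-0.0003,"y":0,"z":0,"jaw":0}])

```text
t: 10.98
tool_pos: [496.7, -205.9, 112.2]
ee_rot: [3.133, 0.233, 0.003]
force: [10.5, 1.9, -3.6]
finger_gap: 10.0
gripper_force: 97.9
```

```bash
python3 - <<'E'
from h import *
s=read_state();R0=Ro.from_rotvec(s['ee_rot']);print(s['tool_pos'],R0.inv().apply(s['force']),s['ee_rot'])
c=eyes.get_calibration('wrist');p,d=eyes.camera('wrist')
cv2.imwrite('pics/w6.png',p[40:340,150:450,::-1].repeat(2,0).repeat(2,1))
E
```

```text
[ 496.72347553 -205.89545621  112.24976968] [10.70641455 -0.34425782  3.60533032] [3.13286542e+00 2.33426476e-01 3.00735870e-03]
```

View pics/w6.png

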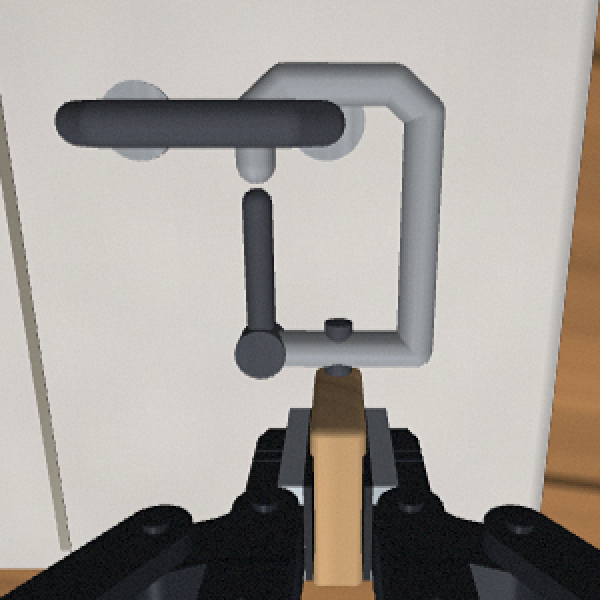

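The leg bears on the nose end with the gate shut, at about 10.5 N. I ease off, then lower until it touches.

Request:
arm_command(deltas=[{"rx":0,"ry":0,"rz":0,"x":0.002,"y":0,"z":0,"jaw":0},{"rx":0,"ry":0,"rz":0,"x":0.004,"y":0,"z":0,"jaw":0},{"rx":0,"ry":0,"rz":0,"x":0.004,"y":0,"z":0.001,"jaw":0},{"rx":0,"ry":0,"rz":0,"x":0.004,"y":0,"z":0.002,"jaw":0},{"rx":0,"ry":0,"rz":0,"x":0.004,"y":0,"z":0.002,"jaw":0}])

```text
t: 11.65
tool_pos: [498.9, -205.6, 110.5]
ee_rot: [-3.133, -0.233, 0.0]
force: [0.7, -0.5, -1.8]
finger_gap: 10.6
gripper_force: 98.1
```

Request:
arm_command(deltas=[{"rx":0,"ry":0,"rz":0,"x":0,"y":0,"z":0.0008,"jaw":0},{"rx":0,"ry":0,"rz":0,"x":0,"y":0,"z":0.0008,"jaw":0}])

```text
t: 11.9
tool_pos: [498.9, -205.6, 109.9]
ee_rot: [-3.133, -0.233, 0.0]
force: [0.2, 0.4, -1.9]
finger_gap: 10.3
gripper_force: 98.1
```

Request:
arm_command(deltas=[{"rx":0,"ry":0,"rz":0,"x":0,"y":0,"z":0.0006,"jaw":0},{"rx":0,"ry":0,"rz":0,"x":0,"y":0,"z":0.0006,"jaw":0}])

```text
t: 12.15
tool_pos: [499.0, -205.6, 109.6]
ee_rot: [3.133, 0.233, 0.0]
force: [-0.6, -0.4, -1.3]
finger_gap: 10.2
gripper_force: 98.3
```

Request:
arm_command(deltas=[{"rx":0,"ry":0,"rz":0,"x":0,"y":0,"z":0.0006,"jaw":0},{"rx":0,"ry":0,"rz":0,"x":0,"y":0,"z":0.0006,"jaw":0}])

```text
t: 12.4
tool_pos: [499.0, -205.7, 109.5]
ee_rot: [3.133, 0.233, 0.0]
force: [-3.0, 1.0, 5.2]
finger_gap: 10.1
gripper_force: 99.1
```

Request:
arm_command(deltas=[{"rx":0,"ry":0,"rz":0,"x":0,"y":0,"z":0.0006,"jaw":0},{"rx":0,"ry":0,"rz":0,"x":0,"y":0,"z":0.0006,"jaw":0}])

```text
t: 12.65
tool_pos: [499.0, -205.7, 109.5]
ee_rot: [3.133, 0.233, 0.001]
force: [-6.6, 2.0, 10.4]
finger_gap: 10.1
gripper_force: 99.9
```

Request:
arm_command(deltas=[{"rx":0,"ry":0,"rz":0,"x":0,"y":0,"z":-0.0006,"jaw":0},{"rx":0,"ry":0,"rz":0,"x":0,"y":0,"z":-0.0006,"jaw":0.3},{"rx":0,"ry":0,"rz":0,"x":0,"y":0,"z":-0.0006,"jaw":0.5},{"rx":0,"ry":0,"rz":0,"x":0,"y":0,"z":-0.0006,"jaw":0.5},{"rx":0,"ry":0,"rz":0,"x":0,"y":0,"z":-0.0006,"jaw":0.5}], grip_force=20)

```text
t: 13.28
tool_pos: [498.9, -205.6, 109.0]
ee_rot: [-3.133, -0.233, 0.0]
force: [-0.3, 0.7, 0.2]
finger_gap: 42.6
gripper_force: 0.0
```

Request:
arm_command(deltas=[{"rx":0,"ry":0,"rz":0,"x":0,"y":0,"z":-0.03,"jaw":0.5},{"rx":0,"ry":0,"rz":0,"x":0,"y":0,"z":-0.07,"jaw":0.5},{"rx":0,"ry":0,"rz":0,"x":0,"y":0,"z":-0.11,"jaw":0.5},{"rx":0,"ry":0,"rz":0,"x":0,"y":0,"z":-0.13,"jaw":0.5},{"rx":0,"ry":0,"rz":0,"x":0,"y":0,"z":-0.13,"jaw":0.5}])

```text
t: 13.9
tool_pos: [499.2, -205.7, 207.0]
ee_rot: [3.132, 0.233, 0.002]
force: [0.4, -0.2, -0.6]
finger_gap: 42.7
gripper_force: 0.0
```

```bash
python3 - <<'E'
from h import *
c=eyes.get_calibration('wrist');p,d=eyes.camera('wrist');cv2.imwrite('pics/w7.png',p[...,::-1])
v,u=np.mgrid[0:400,0:640];K=c['K']
X=np.stack([(u-K[0,2])/K[0,0]*d,(v-K[1,2])/K[1,1]*d,d],-1)-c['t'];X=X@c['R'];z=X[...,2]
hsv=cv2.cvtColor(p,cv2.COLOR_RGB2HSV);t=(z>125)&(z<145)&(hsv[...,1]>80)
print('tag top z',t.sum(),np.median(z[t]),np.percentile(z[t],[75,95]),np.median(X[t],0)); print(read_state()['tool_pos'],read_state()['t'])
E
```

```text
tag top z 836 135.2139782745191 [135.68557232 136.24011587] [ 499.36359098 -205.67928449  135.21397827]
[ 498.87972933 -205.57176363  205.90769049] 13.95
```

View pics/w7.png

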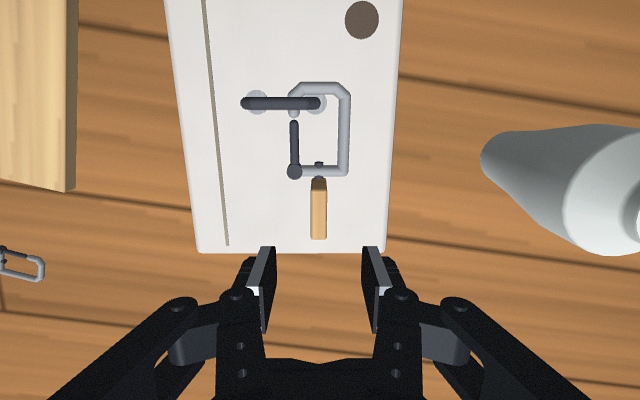

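The hook lies flat with its tag top at 135 mm. It is clipped round the leg at (316,103), the gate at (294,145) is shut, and the gripper is clear.

```bash
python3 -c "
from cell import r
print(r.job_done())"
```

```text
the job is handed in; nothing more can be done
None
```

The hook is clipped on the eye's -y leg with its gate shut, tugged to about 10.5 N, then released and left lying flat on the mould; I handed the job in at about 14 s, and no verdict was returned.

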